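Load the drying box and set its bleed cap

ROBOT

A 7-joint arm with a two-finger parallel gripper is mounted at the origin on a cart in front of the work surface, level with it; the furniture and walls round the work are solid. World frame = base frame: x ahead of the robot, y to its left, z up, the work surface at z = 0. Lengths are in mm, angles in rad, forces in N, time in s.
With the tool pointing down it reaches from about 425 to 825 mm from the base axis. Payload 3.6 kg.
Tool frame: the origin (TCP) lies between the finger pads, 19 mm behind the fingertips; this is the grasp point; z points along the fingers, y is the line along which they close (so a half turn about z gives the same grasp; the last joint's range is limited). The gripper opens to 93 mm and grips with 3 to 60 N. Pads are 15 mm wide; open, the fingers measure 128 mm over their backs; the gripper's body (75 mm by 188 mm) begins 65 mm behind the grasp point.
Start: joints at [-1.25, 0.615, -0.013, 1.423, 0.008, 1.103, -0.04], TCP at [221.506, 611.063, 237.44] pointing down, gripper open.
Joint ranges: [-3.12, 3.12], [-0.3, 2.06], [-1.34, 1.32], [0.26, 2.42], [-1.36, 4.5], [0.01, 1.98], [-2.84, 2.84]. Speed limits (rad/s): [2.79, 2.79, 3.14, 3.14, 3.14, 3.14, 3.14].

INTERFACE

Orientations are given as a rotation vector (axis times angle).
In Python, from rig import read_state, cams, r gives the robot as it stands.
- The arm moves only by the tool play_rows, never from a script. Its argument "series" is a list of rows, each a list of 3 entries, a list of its own where there are three numbers: the shift along the tool's x, y, z in units of 30 cm (1.0 is 30 cm), then the turn about the tool's z in units of 90 degrees (1.0 is 90 degrees), then the opening, from -1 (shut) to 1 (fully open). A call has 1 to 8 rows; each row is the pose to reach, as a shift and turn from the pose commanded when the call began, along the tool's axes at that moment; what a row does not reach only later rows make up. A row lasts 1/8 s, in which the tool goes at most 62.5 mm and 10.7 degrees, less where a joint would pass 70% of its speed; a pose out of reach is approached as far as the arm can. A call with a number of a shift or a turn outside -1 to 1 is refused whole. A call with a gripper value outside its range is refused whole. The fingers move at their own pace and stop on an object; "force" is the grip in N (left out, the last holds). Time passes only in rows, so rows that repeat a pose let the fingers close. It gives the time, the measured TCP pose, the force, the opening and the grip force at its end, in the units of the state.
- read_state(): the state, without advancing time (a new reading comes with each control period).
- cams.get_image(name): name is "scene" or "top"; returns a dict with "pixels" (420x560x3 uint8, red, green, blue), "fov_y" (degrees; the focal length in pixels is half the picture's height over the tangent of half this angle, whatever the lens; pixels are square), "cx", "cy" (the principal point, pixels), "R" (3x3) and "t" (3): a world point X has camera coordinates R X + t. Camera axes: x right, y down, z forward; pixel columns grow to the right and rows downward; lengths in mm; the calibration is good to about 2 mm. A picture is of the moment at which its call begins. There is no depth.
- r.close_job(): hands the job in; it is judged then, once.
The state is a dict: "time": time; "joint_pos": joint angles; "dq": joint speeds; "joint_efforts": joint torques, N m; "tool_pos": TCP position; "orientation": TCP orientation; "ft_force": force on the tool from outside, world axes, zero at the start; "moment": the same for the moment, N m; "gripper_width": opening from 0.0 (shut) to 1.0 (fully open); "gripper_force": force on a finger pad.
Only numpy, scipy, OpenCV 4.12 (cv2) and the standard library are available. Lean on these libraries where they do the work, as an engineer would, in place of code of your own. Each camera call takes 0.05 s, during which the arm holds its last target. There are 200 camera calls.

TASK

Dry the watch: lay the loose watch head from the clear right-hand part of the bench, dial up, in the open drawer of the grey drying box and push the drawer fully shut. Then screw the knurled metal cap on top of the box down clockwise until it bottoms out, back it off a quarter turn for the bleed, and finish still gripping the cap between the fingers, holding it there so that a colleague can run the lock ring up against it. Leave the tin, loupe, tweezers and screwdriver on the bench where they are.

Things in the scene. Friction and masses are not known exactly. Their poses are not given: they have to be found in the camera images.
- watch: the one loose watch head: steel case, no strap, lying dial up alone on the bare bench to the right of the drying box; 40 mm over the stub lugs, round case 35 mm across and 8 to 9 mm thick, about 26 g. Origin: centre of its underside, z up out of the dial. It can be gripped across the case at any yaw.
- drying_box: grey painted steel box fixed to the bench, 140 mm deep (x), 160 wide (y), 62 high, drawer in its front (-x) face, knurled metal cap on a neck on top, flat dial hygrometer (6 mm high) on top at the back left. Origin: centre of its underside on the bench; x points from its front to its back, z up. The drawer slides out along -x. The cap's upright axis is 15 mm in front (-x) of the origin.
- drawer_slide (a joint): how far the drawer is out, m: 0 fully shut, 0.1 fully out; starts about 0.09. It has about 2 N of sliding friction and a firm stop at 0.
- drawer_floor (a point): centre of the drawer's inner floor (rubber mat, 15 mm above the bench); moves with the drawer, axes parallel to the box. Inside: 116 mm long (x), 138 wide (y); side and back walls reach 44 mm above the bench, the 8 mm thick front panel 58 mm; its inner face is 60 mm in front (-x) of this point. With the drawer out by d, the front d of its length is clear of the box.
- drawer_pull (a point): middle of the bow pull on the drawer front: horizontal 7 mm steel bar, 65 mm long along y, 33 mm above the bench; its axis stands 18 mm in front (-x) of the outer face of the front panel. The drawer can be pushed shut on this bar.
- cap_thread (a joint): turn of the cap on its right-hand thread, rad: 0 bottomed out (hard stop), growing as it is unscrewed (counter-clockwise seen from above). It starts screwed on part way, 1.8 to 2.8 rad short of the stop. About 0.06 N m of thread friction; it stays where it is left. At the stop the fingers slip round the cap. Lead 4 mm a turn.
- bleed_cap: the knurled aluminium screw cap, upright, 40 mm in diameter, 26 high. Origin: on its axis at its underside, 77.5 mm above the bench when bottomed out, up to 2 mm higher at the start; z up, turns with the cap. A short dark line on its top marks its -x. Below it: a few mm of thread, a brass lock ring 42 mm in diameter (top 72 mm above the bench, fixed here), a 60 mm flange, the box's top at 62 mm.
- cap_top (a point): centre of the cap's top face, 26 mm above its underside.
- tin: round aluminium tin with lid, 56 mm in diameter, 36 mm high; leave alone. Origin: centre of its underside.
- loupe: black eye loupe, 31 mm in diameter, 30 mm high; leave alone. Origin: centre of its underside.
- tweezers: steel tweezers, 125 mm long, lying on the bench near the front edge; leave alone. Origin: middle, underside.
- driver: small knurled watch screwdriver, 86 mm long, 9 mm thick, lying near the front edge; leave alone. Origin: middle, underside.
There are look-alikes about, which are no part of the job. Leave any turquoise look-alike of the watch alone.

How it is judged (in metres and radians):
On the way, in this order (a step that is already met when the one before it is completed fails the run):
1. the watch head lies dial up in the open drawer, let go (z of watch in the frame of drawer_floor between -0.006 and 0.006 m and x of watch in the frame of drawer_floor between -0.058 and 0.058 m and y of watch in the frame of drawer_floor between -0.069 and 0.069 m and angle between watch's own z axis and vertical below 0.2 rad and contact force between watch and the fingers below 0.1 N), for 0.2 s.
2. the drawer is fully shut (value of joint drawer_slide below 0.004 m), for 0.2 s.
3. the cap is screwed down until it bottoms out (value of joint cap_thread below 0.1 rad), for 0.1 s.
At the end, for the whole second after the job is handed in: Watch dial up (0.2 rad) on the drawer's floor, drawer shut to 4 mm, cap still and 1.25 to 1.9 rad back from its stop (a quarter turn, about 18 degrees either way), gripped by the fingers (over 3 N, TCP within 12 mm of its axis and at most 15 mm above its top) (value of joint cap_thread between 1.25 and 1.9 rad and velocity of joint cap_thread between -0.1 and 0.1 rad/s and contact force between bleed_cap and the fingers above 3 N and horizontal distance between the grasp point and cap_top below 0.012 m and value of joint drawer_slide below 0.004 m and z of watch in the frame of drawer_floor between -0.006 and 0.006 m and x of watch in the frame of drawer_floor between -0.058 and 0.058 m and y of watch in the frame of drawer_floor between -0.069 and 0.069 m and angle between watch's own z axis and vertical below 0.2 rad and z of the grasp point in the frame of cap_top below 0.015 m); the arm keeps its last pose, push and grip.
It fails at once if the tin, loupe, tweezers or screwdriver is moved by more than 30 mm (distance of any of tin, loupe, tweezers, driver from where it was at the start of the episode above 0.03 m).
It also fails if it takes over 72 s, if anything falls off the work surface, if the arm or the gripper's body presses on something with over 40 N, if the wrist force passes 120 N, or if a joint passes its speed limit or range.

## Working session

There is one attempt and no reset: what is moved stays moved. The work goes in short steps, Python scripts to look and compute and a tool call to move; the robot and the scene stay as the last step left them, time stands still between calls to the robot, and variables do not carry over. Pictures are saved under pics/ and viewed, at most 10 in all, crops included, and the job is handed in when it is done.

Besides the shell and the picture viewer there is one more tool, called after "Call:" in YAML: its name, and indented under it one key for each argument. play_rows: Moves the arm, as the interface text tells. Shifts and turns lie within -1 to 1; 1 stands for 30 cm of shift or 90 degrees of turn. Its arguments: {"type":"object","properties":{"series":{"type":"array","items":{"type":"array"}},"force":{"type":"number"}},"required":["series"]}

```bash
ls; mkdir -p pics; cat > h.py <<'E'
import numpy as np, cv2, os
from rig import read_state, cams, r
def grab(n,f):
    im=cams.get_image(n); cv2.imwrite('pics/'+f,np.array(im['pixels'])[:,:,::-1]); np.save('pics/'+n+'.npy',im,allow_pickle=True); return im
def load(n): return np.load('pics/'+n+'.npy',allow_pickle=True).item()
def foc(im): return 210/np.tan(np.radians(im['fov_y'])/2)
def ray(im,u,v,z):
    R=np.array(im['R']);t=np.array(im['t']);f=foc(im)
    d=R.T@np.array([(u-im['cx'])/f,(v-im['cy'])/f,1]);c=-R.T@t
    return c+d*(z-c[2])/d[2]
def proj(im,X):
    p=np.array(im['R'])@np.array(X)+np.array(im['t']);f=foc(im)
    return p[0]/p[2]*f+im['cx'],p[1]/p[2]*f+im['cy']
E
python3 - <<'E'
from h import *
for n in('scene','top'):
    im=grab(n,n+'0.png');print(n,{k:(v if k!='pixels' else 0) for k,v in im.items()})
a=cv2.imread('pics/scene0.png');b=cv2.imread('pics/top0.png')
s=read_state();print(s)
E
```

```text
pics
scene {'pixels': 0, 'fov_y': 55.4331094617054, 'cx': 287.3086142476577, 'cy': 212.45551450471103, 'R': array([[ 0.79934247, -0.6008189 , -0.00826281],
       [-0.26197606, -0.33609723, -0.90465861],
       [ 0.54075888,  0.7252967 , -0.42605696]]), 't': array([-527.93039633,  147.45718848,  765.26704004])}
top {'pixels': 0, 'fov_y': 47.81954590602247, 'cx': 273.95288047702115, 'cy': 212.30779125728094, 'R': array([[-2.93960269e-03, -9.99828573e-01,  1.82806584e-02],
       [-9.82654610e-01, -5.01519532e-04, -1.85444508e-01],
       [ 1.85421886e-01, -1.85087064e-02, -9.82484683e-01]]), 't': array([-234.04003555,  509.53406151,  841.64579347])}
{'time': 0.1, 'joint_pos': array([-1.2495335 ,  0.6157762 , -0.01261515,  1.42470475,  0.00809666,
        1.10342099, -0.04035284]), 'dq': array([-0.00066468, -0.00133301, -0.00069538, -0.00164316, -0.00065987,
        0.00156931,  0.00011942]), 'joint_efforts': array([ 1.86991114e-03, -4.60039616e+01,  2.10314803e-01, -1.66243708e+01,
       -6.10685488e-02,  1.69391138e-02,  1.03731011e-04]), 'tool_pos': array([221.28004098, 610.47190701, 236.43827156]), 'orientation': array([-0.54328254, -3.09388681,  0.00350151]), 'ft_force': array([-0.99156934, -0.01262929,  0.1636921 ]), 'moment': array([ 0.03270461, -0.00134259, -0.03044365]), 'gripper_force': 0.0, 'gripper_width': 0.9981361099305572}
```

View pics/scene0.png

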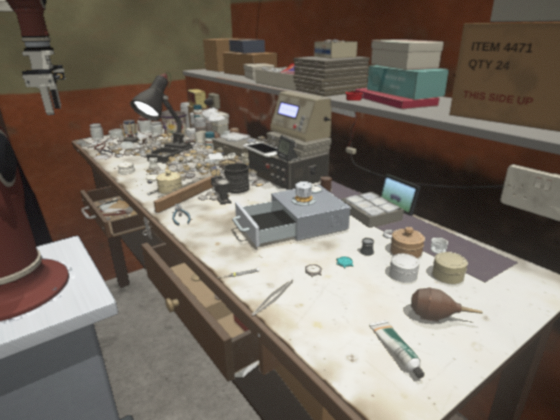

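View pics/top0.png

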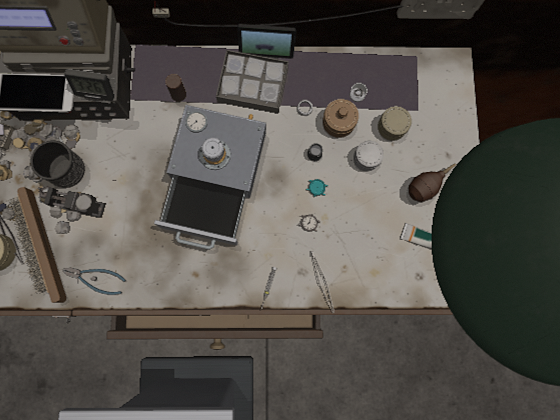

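```bash
python3 - <<'E'
from h import *
S=load('scene');T=load('top')
a=cv2.imread('pics/scene0.png');b=cv2.imread('pics/top0.png')
print('camS',-S['R'].T@S['t'],'camT',-T['R'].T@T['t'])
c1=cv2.resize(b[90:260,140:340],(800,680),interpolation=cv2.INTER_CUBIC)[:,:]
c1=cv2.resize(b[95:255,150:340],None,fx=3.6,fy=3.6,interpolation=cv2.INTER_CUBIC)
cv2.imwrite('pics/crop1.png',c1)
c2=cv2.resize(a[170:290,220:370],None,fx=5,fy=5,interpolation=cv2.INTER_CUBIC)
cv2.imwrite('pics/crop2.png',c2);print(c1.shape,c2.shape)
print('watch T',ray(T,309,222,4),'S',ray(S,314,269,4))
E
```

```text
camS [  46.8024937  -822.67626632  455.08357011] camT [ 343.94845987 -218.16659869  925.67279959]
(576, 684, 3) (600, 750, 3)
watch T [ 498.44311182 -304.72259097    4.        ] S [ 499.91243162 -304.04595712    4.        ]
```

View pics/crop1.png

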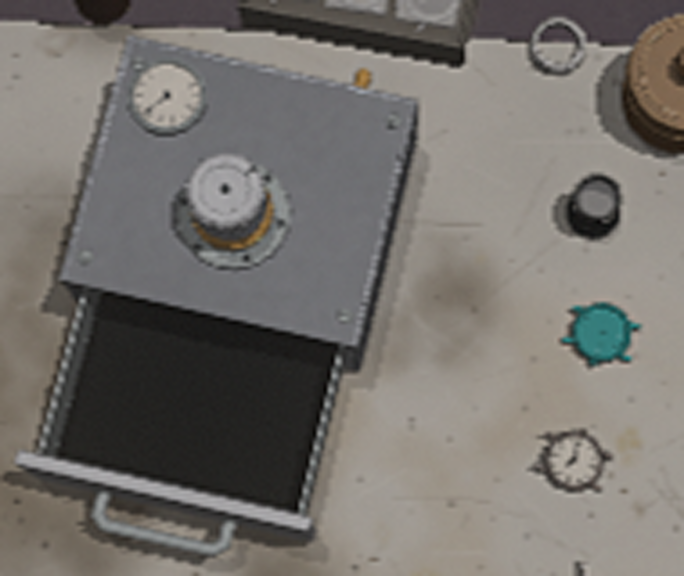

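View pics/crop2.png

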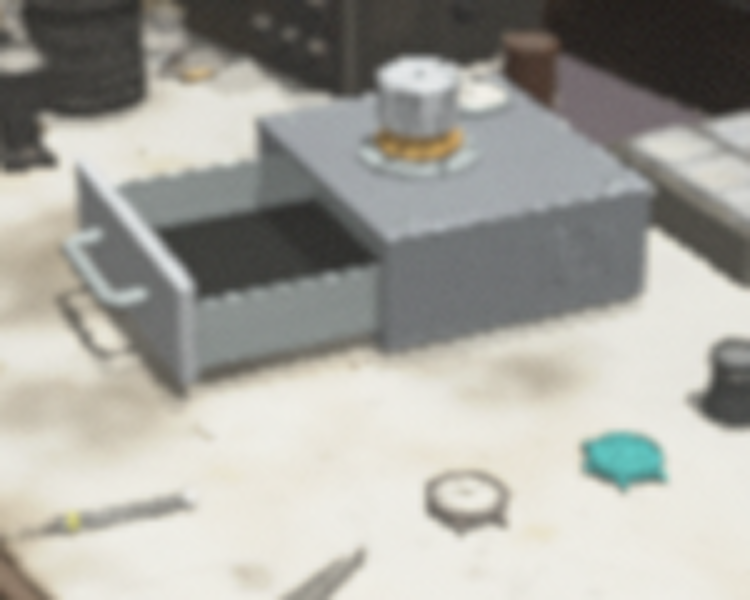

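Steel white-dial head at top (309,223) / scene (314,269) is the loose watch; the one at (317,187) is the turquoise look-alike and stays. The box is yawed slightly; cap top at about (212.5,147.5).

```bash
cat > m.py <<'E'
from h import *
S=load('scene');T=load('top')
C=lambda p,z:ray(T,150+(p[0]+.5)/3.6-.5,95+(p[1]+.5)/3.6-.5,z)
D=lambda p,z:ray(S,220+(p[0]+.5)/5-.5,170+(p[1]+.5)/5-.5,z)
P=[C(p,62) for p in[(130,38),(415,98),(350,345),(62,283)]]
print(np.round(P,1)); ctr=np.mean(P,0)
for i in range(4): d=P[i]-P[(i+1)%4]; print(np.linalg.norm(d),np.degrees(np.arctan2(d[1],d[0])))
print('boxcentre',ctr)
print('cap T',C((225,189),105),'S',D((421,72),105))
q=[C((18,457),58),C((310,525),58)];print('front top',q, np.degrees(np.arctan2(*(q[0]-q[1])[:2])))
print('S front', D((80,165),58),D((190,290),58))
print('pull bar',C((100,530),33),C((225,550),33))
print('hyg',C((168,98),68))
# watch by mask
b=cv2.imread('pics/top0.png');
for n,im,f,w in(('top',T,'top0.png',(290,205,330,240)),('scene',S,'scene0.png',(298,258,328,280))):
    a=cv2.imread('pics/'+f)[w[1]:w[3],w[0]:w[2]];g=cv2.cvtColor(a,6);
    m=(g<np.median(g)-35).astype(np.uint8);c,_=cv2.findContours(m,0,1);c=max(c,key=cv2.contourArea)
    (x,y),rr=cv2.minEnclosingCircle(c);M=cv2.boundingRect(c);h=cv2.convexHull(c);mm=cv2.moments(h)
    print(n,M,rr,'hull',ray(im,w[0]+mm['m10']/mm['m00'],w[1]+mm['m01']/mm['m00'],4.5))
E
python3 m.py
```

```text
[[ 717.4  -64.7   62. ]
 [ 684.1 -217.6   62. ]
 [ 548.5 -183.9   62. ]
 [ 581.5  -33.6   62. ]]
156.5025447445224 77.70186034121123
139.7210972279474 -13.948281377158985
153.86929473296047 -102.37646694714235
139.45973257811454 167.13075134355896
boxcentre [ 632.85698589 -124.92358083   62.        ]
cap T [ 618.54577205 -122.32556742  105.        ] S [ 619.6986712  -122.07882784  105.        ]
front top [array([490.13680311, -13.81723966,  58.        ]), array([ 454.89950101, -164.01260913,   58.        ])] 13.203361315175021
S front [484.44326854 -22.64738287  58.        ] [ 453.99408116 -168.62682079   58.        ]
pull bar [455.52264063 -52.45060324  33.        ] [ 444.93421683 -118.11046919   33.        ]
hyg [681.15912233 -86.83090816  68.        ]
top (7, 9, 23, 18) 11.348139762878418 hull [ 497.19407569 -302.92459231    4.5       ]
scene (7, 6, 17, 13) 8.944372177124023 hull [ 495.86251807 -305.9535732     4.5       ]
```

```bash
cat >> h.py <<'E'
from scipy.spatial.transform import Rotation as Ro
def go(*targets):
    s=read_state();Rm=Ro.from_rotvec(s['orientation']).as_matrix();p=s['tool_pos']
    yaw=np.degrees(np.arctan2(Rm[1,1],Rm[0,1]))
    print('t',s['time'],'p',p.round(1),'yaw',yaw.round(1),'q7',s['joint_pos'][[0,6]].round(2),'F',s['ft_force'].round(1),'w',round(s['gripper_width']*93,1),'gf',s['gripper_force'])
    for X in targets:
        d=Rm.T@(np.array(X[:3])-p)/300; print(X,d.round(4).tolist(),'turn',round(-((X[3]-yaw+180)%360-180)/90,3) if len(X)>3 else '')
E
python3 - <<'E'
from h import *
S=load('scene')
print('lamp base',ray(S,180,145,0))
go((420,400,230,70),(520,180,200,70),(540,-100,200,70),(505,-300,140,77))
E
```

```text
lamp base [668.37793975 760.43203488   0.        ]
t 0.1 p [221.3 610.5 236.4] yaw 70.1 q7 [-1.25 -0.04] F [-1.  -0.   0.2] w 92.8 gf 0.0
(420, 400, 230, 70) [-0.8618, -0.4339, 0.0225] turn 0.001
(520, 180, 200, 70) [-1.425, -1.0095, 0.1238] turn 0.001
(540, -100, 200, 70) [-1.8057, -1.8643, 0.1257] turn 0.001
(505, -300, 140, 77) [-1.9231, -2.5304, 0.3272] turn -0.077
```

Call:
play_rows:
  series:
    - [[-0.3, -0.15, 0], 0, 0.2]
    - [[-0.86, -0.43, 0], 0, 0.2]
    - [[-0.86, -0.43, 0], 0, 0.2]
    - [[-0.86, -0.43, 0], 0, 0.2]
    - [[-0.98, -0.7, 0.05], 0, 0.2]
    - [[-0.99, -0.9, 0.1], 0, 0.2]
    - [[-1, -1, 0.1], 0, 0.2]
    - [[-1, -1, 0.1], 0, 0.2]

```text
time: 1.1
tool_pos: [400.5, 222.2, 206.8]
orientation: [-0.552, -3.091, 0.005]
ft_force: [0.2, 0.1, 1.0]
gripper_width: 0.598
gripper_force: 0.0
```

```bash
python3 -c "
from h import *
go((540,-100,200,70),(505,-300,140,77))"
```

```text
t 1.1 p [400.5 222.2 206.8] yaw 69.8 q7 [-0.56  0.67] F [0.2 0.1 1. ] w 55.7 gf 0.0
(540, -100, 200, 70) [-0.808, -0.8466, 0.0248] turn -0.003
(505, -300, 140, 77) [-0.9295, -1.5118, 0.2271] turn -0.08
```

Call:
play_rows:
  series:
    - [[-0.2, 0, 0], 0, 0.2]
    - [[-0.4, -0.2, 0.02], 0, 0.2]
    - [[-0.5, -0.4, 0.02], 0, 0.2]
    - [[-0.6, -0.6, 0.02], 0, 0.2]
    - [[-0.75, -0.8, 0.02], 0, 0.2]
    - [[-0.82, -1, 0.05], -0.08, 0.2]
    - [[-0.82, -1, 0.05], -0.08, 0.2]
    - [[-0.82, -1, 0.05], -0.08, 0.2]

```text
time: 2.1
tool_pos: [530.4, -143.5, 191.9]
orientation: [0.359, 3.121, -0.003]
ft_force: [0.1, 1.1, -0.6]
gripper_width: 0.601
gripper_force: 0.0
```

```bash
python3 -c "
from h import *
go((498,-304,100,77.3),(498,-304,20.5,77.3))"
```

```text
t 2.1 p [ 530.4 -143.5  191.9] yaw 76.9 q7 [0.21 1.57] F [ 0.1  1.1 -0.6] w 55.9 gf 0.0
(498, -304, 100, 77.3) [-0.0162, -0.545, 0.3074] turn -0.005
(498, -304, 20.5, 77.3) [-0.0161, -0.5445, 0.5724] turn -0.005
```

Call:
play_rows:
  series:
    - [[0, -0.2, 0.05], 0, 0.2]
    - [[-0.016, -0.4, 0.1], 0, 0.2]
    - [[-0.016, -0.545, 0.2], 0, 0.2]
    - [[-0.016, -0.545, 0.3], 0, 0.2]
    - [[-0.016, -0.545, 0.4], 0, 0.2]
    - [[-0.016, -0.545, 0.44], 0, 0.2]
    - [[-0.016, -0.545, 0.44], 0, 0.2]
    - [[-0.016, -0.545, 0.44], 0, 0.2]

```text
time: 3.1
tool_pos: [500.2, -299.5, 61.6]
orientation: [0.346, 3.12, -0.001]
ft_force: [-0.3, -0.7, 0.6]
gripper_width: 0.602
gripper_force: 0.0
```

```bash
python3 -c "
from h import *
go((498,-304,20.5,77.3))
im=grab('top','top1.png');u,v=proj(im,(498,-304,4));print(u,v)
im2=grab('scene','s1.png');u2,v2=proj(im2,(498,-304,4));print(u2,v2)
a=cv2.imread('pics/top1.png');b=cv2.imread('pics/s1.png')
k=lambda a,u,v:cv2.resize(a[int(v)-40:int(v)+40,int(u)-40:int(u)+40],(400,400),interpolation=2)
cv2.imwrite('pics/c1.png',np.hstack([k(a,u,v),k(b,u2,v2)]))
"
```

```text
t 3.1 p [ 500.2 -299.5   61.6] yaw 77.3 q7 [0.5  1.86] F [-0.3 -0.7  0.6] w 56.0 gf 0.0
(498, -304, 20.5, 77.3) [0.0042, -0.0162, 0.1371] turn 0.0
308.63850087414176 222.2212332827739
313.2671378711399 269.30857470849816
```

View pics/c1.png

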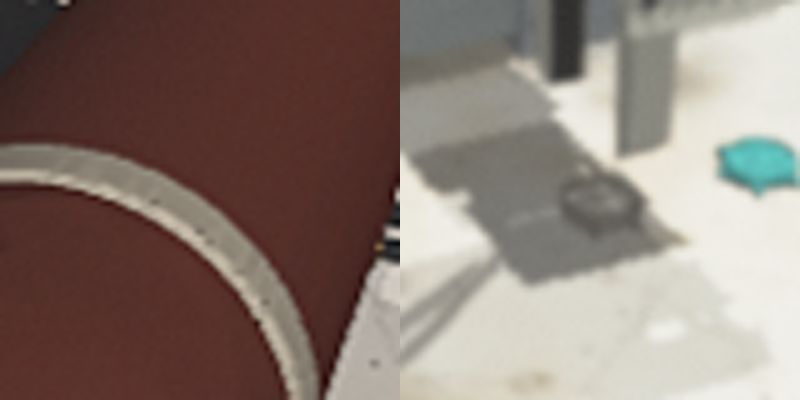

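The view shows the watch at scene crop (600,205) between and below the open fingers; the turquoise one is clear of them. Descend.

Call:
play_rows:
  series:
    - [[0, 0, 0.07], 0, 0.2]
    - [[0, 0, 0.12], 0, 0.2]
    - [[0, 0, 0.127], 0, 0.2]
    - [[0, 0, 0.127], 0, 0.2]
    - [[0, 0, 0.127], 0, 0.2]

```text
time: 3.82
tool_pos: [499.4, -299.9, 23.0]
orientation: [0.348, 3.121, -0.001]
ft_force: [0.3, -0.2, 0.7]
gripper_width: 0.601
gripper_force: 0.0
```

```bash
python3 -c "
from h import *
go((498,-304,20.5,77.3))"
```

```text
t 3.825 p [ 499.4 -299.9   23. ] yaw 77.3 q7 [0.5  1.86] F [ 0.3 -0.2  0.7] w 55.9 gf 0.0
(498, -304, 20.5, 77.3) [0.0016, -0.0144, 0.0082] turn -0.0
```

Call:
play_rows:
  series:
    - [[0.002, -0.014, 0.007], 0, 0.2]
    - [[0.002, -0.014, 0.007], 0, 0.2]
    - [[0.002, -0.014, 0.007], 0, -0.4]
    - [[0.002, -0.014, 0.007], 0, -0.6]
    - [[0.002, -0.014, 0.007], 0, -0.6]
    - [[0.002, -0.014, 0.007], 0, -0.6]
  force: 15

```text
time: 4.58
tool_pos: [497.5, -303.5, 20.3]
orientation: [-0.348, -3.122, 0.0]
ft_force: [-0.5, 1.0, 0.4]
gripper_width: 0.352
gripper_force: 15.0
```

```bash
python3 -c "
from h import *
th=np.radians(-12.7);ex=np.array([np.cos(th),np.sin(th)])
B=np.array([633.3,-125.2])
for x in(-115,-113):print(B+x*ex)
go((498,-304,130,77.3))"
```

```text
[521.11352745 -99.9176865 ]
[ 523.06459653 -100.35737891]
t 4.575 p [ 497.5 -303.5   20.3] yaw 77.3 q7 [0.51 1.87] F [-0.5  1.   0.4] w 32.8 gf 15.000034868717194
(498, -304, 130, 77.3) [-0.0018, -0.0011, -0.3658] turn -0.0
```

Call:
play_rows:
  series:
    - [[0, 0, -0.1], 0, -0.6]
    - [[0, 0, -0.25], 0, -0.6]
    - [[0, 0, -0.36], 0, -0.6]
    - [[0, 0.1, -0.36], 0, -0.6]
    - [[0, 0.25, -0.36], 0, -0.6]
    - [[0, 0.4, -0.36], 0, -0.6]
    - [[0, 0.4, -0.36], 0, -0.6]
    - [[0, 0.4, -0.36], 0, -0.6]

```text
time: 5.58
tool_pos: [523.7, -187.2, 128.3]
orientation: [-0.348, -3.122, 0.002]
ft_force: [0.8, 0.0, 0.3]
gripper_width: 0.348
gripper_force: 15.0
```

```bash
python3 -c "
from h import *
go((521,-100,130,77.3))"
```

```text
t 5.575 p [ 523.7 -187.2  128.3] yaw 77.3 q7 [0.29 1.67] F [0.8 0.  0.3] w 32.4 gf 14.999720603227615
(521, -100, 130, 77.3) [0.0728, 0.2815, -0.006] turn -0.0
```

Call:
play_rows:
  series:
    - [[0.03, 0.1, 0], 0, -0.6]
    - [[0.073, 0.25, 0], 0, -0.6]
    - [[0.073, 0.28, 0], 0, -0.6]
    - [[0.073, 0.28, 0.1], 0, -0.6]
    - [[0.073, 0.28, 0.15], 0, -0.6]
    - [[0.073, 0.28, 0.15], 0, -0.6]

```text
time: 6.32
tool_pos: [520.2, -101.3, 82.2]
orientation: [-0.352, -3.119, 0.001]
ft_force: [-0.6, -0.9, 0.3]
gripper_width: 0.351
gripper_force: 15.0
```

```bash
python3 -c "
from h import *
go((521,-100,37,77.3))
im=grab('scene','s2.png');a=cv2.imread('pics/s2.png')
cv2.imwrite('pics/c2.png',cv2.resize(a[140:280,210:370],None,fx=4,fy=4,interpolation=2))"
```

```text
t 6.325 p [ 520.2 -101.3   82.2] yaw 77.1 q7 [0.13 1.53] F [-0.6 -0.9  0.3] w 32.6 gf 14.99998927116394
(521, -100, 37, 77.3) [-0.0022, 0.005, 0.1507] turn -0.002
```

View pics/c2.png

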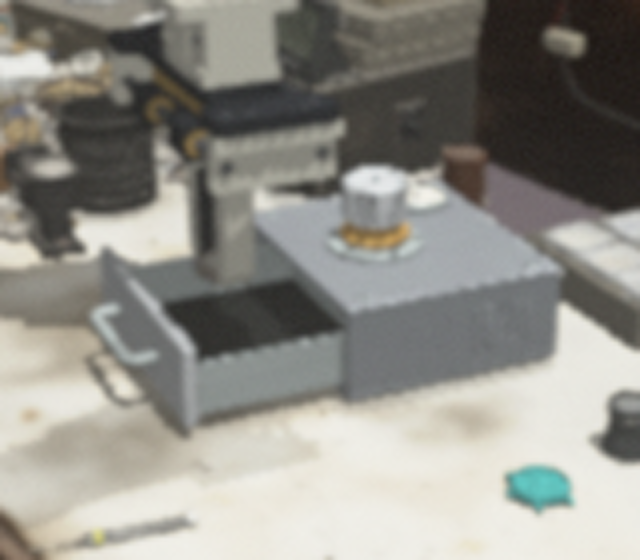

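The watch is gone from the bench and the fingers (crop (225,240)) stand over the open part of the drawer. Lower.

Call:
play_rows:
  series:
    - [[-0.002, 0.004, 0.08], 0, -0.6]
    - [[-0.002, 0.004, 0.13], 0, -0.6]
    - [[-0.002, 0.004, 0.147], 0, -0.6]
    - [[-0.002, 0.004, 0.147], 0, -0.6]
    - [[-0.002, 0.004, 0.152], 0, -0.6]
    - [[-0.002, 0.004, 0.152], 0, -0.6]

```text
time: 7.12
tool_pos: [522.2, -98.8, 38.1]
orientation: [0.348, 3.122, -0.0]
ft_force: [0.2, 0.0, -0.1]
gripper_width: 0.348
gripper_force: 15.0
```

Call:
play_rows:
  series:
    - [[0, 0, 0.008], 0, -0.6]
    - [[0, 0, 0.008], 0, -0.6]
    - [[0, 0, 0.008], 0, -0.1]
    - [[0, 0, 0.008], 0, 0.05]
    - [[0, 0, 0.008], 0, 0.05]
    - [[0, 0, 0.008], 0, 0.05]

```text
time: 7.88
tool_pos: [521.9, -98.8, 35.3]
orientation: [-0.348, -3.122, 0.0]
ft_force: [0.3, -0.0, 0.3]
gripper_width: 0.526
gripper_force: 0.0
```

Call:
play_rows:
  series:
    - [[0, 0, -0.05], 0, 0.05]
    - [[0, 0, -0.15], 0, 0.05]
    - [[0, 0, -0.35], 0, 0.05]
    - [[0.2, 0, -0.35], 0, 0]
    - [[0.4, 0, -0.35], 0, -0.5]
    - [[0.52, 0, -0.35], 0, -1]
    - [[0.52, 0, -0.35], 0, -1]
    - [[0.52, 0, -0.35], 0, -1]

```text
time: 8.88
tool_pos: [371.6, -64.7, 141.1]
orientation: [0.348, 3.119, -0.0]
ft_force: [0.2, 0.5, 0.0]
gripper_width: 0.119
gripper_force: 0.0
```

```bash
python3 -c "
from h import *
th=np.radians(-12.7);ex=np.array([np.cos(th),np.sin(th)]);B=np.array([633.3,-125.2])
pull=B-(78+87+18)*ex;print('pull',pull)
p=pull-25*ex
go((*p,60,77.3),(*p,36,77.3))
grab('scene','s3.png');grab('top','t3.png')
a=cv2.imread('pics/s3.png')[140:280,210:370];b=cv2.imread('pics/t3.png')[110:260,150:310]
k=lambda a:cv2.resize(a,(400,400),interpolation=2)
cv2.imwrite('pics/c3.png',np.hstack([k(a),k(b)]))"
```

```text
pull [454.77717846 -84.9681446 ]
t 8.875 p [371.6 -64.7 141.1] yaw 77.3 q7 [0.09 1.49] F [0.2 0.5 0. ] w 11.1 gf 0.0
(np.float64(430.3888148592618), np.float64(-79.4719894946098), 60, 77.3) [-0.2011, -0.005, 0.2711] turn -0.0
(np.float64(430.3888148592618), np.float64(-79.4719894946098), 36, 77.3) [-0.2008, -0.005, 0.3511] turn -0.0
```

View pics/c3.png

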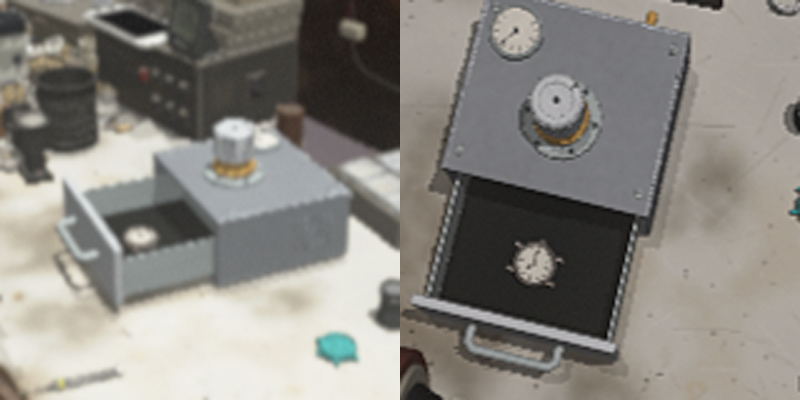

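Watch lies dial up mid-drawer (top crop (535,265)), bow pull at (515,355). Now push it shut.

Call:
play_rows:
  series:
    - [[-0.1, 0, 0.1], 0, -1]
    - [[-0.19, -0.005, 0.2], 0, -1]
    - [[-0.19, -0.005, 0.3], 0, -1]
    - [[-0.19, -0.005, 0.345], 0, -1]
    - [[-0.19, -0.005, 0.345], 0, -1]
    - [[-0.19, -0.005, 0.345], 0, -1]

```text
time: 9.72
tool_pos: [425.5, -78.5, 37.5]
orientation: [0.348, 3.121, -0.0]
ft_force: [-0.1, 1.2, -0.4]
gripper_width: 0.004
gripper_force: 0.0
```

```bash
python3 -c "
from h import *
th=np.radians(-12.7);ex=np.array([np.cos(th),np.sin(th)]);B=np.array([633.3,-125.2])
p=B-107*ex
go((*p,37,77.3))"
```

```text
t 9.725 p [425.5 -78.5  37.5] yaw 77.3 q7 [0.12 1.52] F [-0.1  1.2 -0.4] w 0.4 gf 0.0
(np.float64(528.9178037977933), np.float64(-101.6764561342464), 37, 77.3) [-0.3532, 0.0004, 0.0021] turn -0.0
```

Call:
play_rows:
  series:
    - [[-0.04, 0, 0], 0, -1]
    - [[-0.07, 0, 0], 0, -1]
    - [[-0.11, 0, 0], 0, -1]
    - [[-0.15, 0, 0], 0, -1]
    - [[-0.19, 0, 0], 0, -1]
    - [[-0.23, 0, 0], 0, -1]
    - [[-0.27, 0, 0], 0, -1]
    - [[-0.3, 0, 0], 0, -1]

```text
time: 10.72
tool_pos: [513.7, -98.6, 36.7]
orientation: [0.348, 3.122, -0.0]
ft_force: [-3.4, 0.1, 1.9]
gripper_width: 0.003
gripper_force: 1.1
```

Call:
play_rows:
  series:
    - [[-0.02, 0, 0], 0, -1]
    - [[-0.035, 0, 0], 0, -1]
    - [[-0.045, 0, 0], 0, -1]
    - [[-0.05, 0, 0], 0, -1]
    - [[-0.055, 0, 0], 0, -1]

```text
time: 11.35
tool_pos: [527.9, -101.9, 36.7]
orientation: [-0.348, -3.12, 0.0]
ft_force: [-5.0, -1.2, 4.2]
gripper_width: 0.004
gripper_force: 2.3
```

Call:
play_rows:
  series:
    - [[-0.005, 0, 0], 0, -1]
    - [[-0.01, 0, 0], 0, -1]
    - [[-0.015, 0, 0], 0, -1]

```text
time: 11.72
tool_pos: [528.1, -101.8, 36.4]
orientation: [-0.347, -3.111, -0.001]
ft_force: [-10.4, 1.1, 9.0]
gripper_width: 0.004
gripper_force: 5.4
```

Call:
play_rows:
  series:
    - [[0.05, 0, 0], 0, -1]
    - [[0.15, 0, 0], 0, -1]
    - [[0.15, 0, -0.1], 0, -0.5]
    - [[0.15, 0, -0.3], 0, 0.3]
    - [[0.15, 0, -0.45], 0, 0.4]
    - [[0, 0, -0.45], 0, 0.4]
    - [[-0.15, 0, -0.45], 0, 0.4]
    - [[-0.15, 0, -0.45], 0, 0.4]

```text
time: 12.72
tool_pos: [581.5, -112.8, 172.1]
orientation: [0.346, 3.116, 0.0]
ft_force: [-0.8, -0.7, 0.3]
gripper_width: 0.602
gripper_force: 0.0
```

```bash
python3 -c "
from h import *
go((619,-122.2,165,77.3),(619,-122.2,100,77.3))
grab('scene','s4.png')
a=cv2.imread('pics/s4.png')[140:280,210:370]
cv2.imwrite('pics/c4.png',cv2.resize(a,None,fx=4,fy=4,interpolation=2))"
```

```text
t 12.725 p [ 581.5 -112.8  172.1] yaw 77.3 q7 [0.13 1.53] F [-0.8 -0.7  0.3] w 56.0 gf 0.0
(619, -122.2, 165, 77.3) [-0.1288, -0.0031, 0.0246] turn 0.0
(619, -122.2, 100, 77.3) [-0.1273, -0.0034, 0.2412] turn 0.0
```

View pics/c4.png

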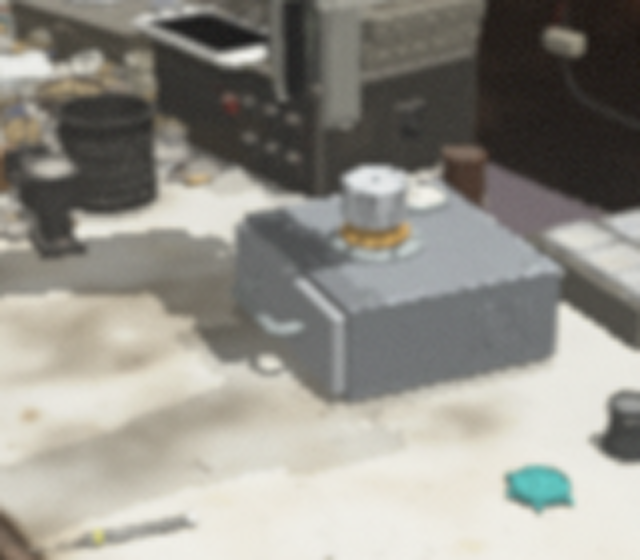

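Drawer is shut (panel flush at crop (320,320)). Over to the cap.

Call:
play_rows:
  series:
    - [[-0.127, -0.003, 0], 0, 0.4]
    - [[-0.127, -0.003, 0], 0, 0.4]
    - [[-0.127, -0.003, 0.08], 0, 0.4]
    - [[-0.127, -0.003, 0.16], 0, 0.4]
    - [[-0.127, -0.003, 0.22], 0, 0.4]
    - [[-0.127, -0.003, 0.235], 0, 0.4]
    - [[-0.127, -0.003, 0.235], 0, 0.4]

```text
time: 13.65
tool_pos: [614.2, -122.0, 101.5]
orientation: [0.348, 3.122, -0.0]
ft_force: [0.6, 0.0, 0.1]
gripper_width: 0.697
gripper_force: 0.0
```

```bash
python3 -c "
from h import *
go((619,-122.2,99,77.3))"
```

```text
t 13.65 p [ 614.2 -122.   101.5] yaw 77.3 q7 [0.14 1.54] F [0.6 0.  0.1] w 64.8 gf 0.0
(619, -122.2, 99, 77.3) [-0.0159, 0.0028, 0.0083] turn -0.0
```

Call:
play_rows:
  series:
    - [[-0.016, 0.002, 0.006], 0, 0.4]
    - [[-0.016, 0.002, 0.006], 0, 0.4]
    - [[-0.016, 0.002, 0.006], 0, -0.1]
    - [[-0.016, 0.002, 0.006], 0, -0.4]
    - [[-0.016, 0.002, 0.006], 0, -0.4]
    - [[-0.016, 0.002, 0.006], 0, -0.4]
  force: 20

```text
time: 14.4
tool_pos: [618.9, -122.5, 99.5]
orientation: [-0.348, -3.122, -0.0]
ft_force: [0.4, 0.2, 0.6]
gripper_width: 0.425
gripper_force: 20.0
```

```bash
python3 -c "
from h import *
go((619,-122.2,99,77.3));print(read_state()['moment'])"
```

```text
t 14.4 p [ 618.9 -122.5   99.5] yaw 77.3 q7 [0.14 1.54] F [0.4 0.2 0.6] w 39.6 gf 20.000126659870148
(619, -122.2, 99, 77.3) [0.0, 0.0009, 0.0017] turn -0.0
[0.03761706 0.05014933 0.00820603]
```

Call:
play_rows:
  series:
    - [[0, 0, 0], 0.11, -0.4]
    - [[0, 0, 0.001], 0.22, -0.4]
    - [[0, 0, 0.001], 0.33, -0.4]
    - [[0, 0, 0.002], 0.44, -0.4]
    - [[0, 0, 0.002], 0.55, -0.4]
    - [[0, 0, 0.003], 0.66, -0.4]
    - [[0, 0, 0.003], 0.77, -0.4]
    - [[0, 0, 0.003], 0.88, -0.4]

```text
time: 15.4
tool_pos: [619.6, -122.0, 98.7]
orientation: [2.263, 2.178, 0.002]
ft_force: [0.9, 0.4, 0.0]
gripper_width: 0.427
gripper_force: 20.0
```

```bash
python3 -c "
from h import *
go((619,-122.2,99));print(read_state()['moment'])"
```

```text
t 15.4 p [ 619.6 -122.    98.7] yaw -2.2 q7 [-0.08  0.47] F [0.9 0.4 0. ] w 39.7 gf 19.993393421173096
(619, -122.2, 99) [-0.0007, -0.002, -0.0012] turn 
[-0.06645454 -0.1068907   0.08568253]
```

Call:
play_rows:
  series:
    - [[0, 0, 0], 0.11, -0.4]
    - [[0, 0, 0.001], 0.22, -0.4]
    - [[0, 0, 0.001], 0.33, -0.4]
    - [[0, 0, 0.002], 0.44, -0.4]
    - [[0, 0, 0.002], 0.44, -0.4]

```text
time: 16.02
tool_pos: [620.0, -122.2, 98.2]
orientation: [2.862, 1.293, 0.002]
ft_force: [2.1, -0.4, 0.7]
gripper_width: 0.421
gripper_force: 20.0
```

```bash
python3 -c "
from h import *
go((619,-122.2,99));print(read_state()['moment'])"
```

```text
t 16.025 p [ 620.  -122.2   98.2] yaw -41.4 q7 [-0.18 -0.06] F [ 2.1 -0.4  0.7] w 39.2 gf 20.00090181827545
(619, -122.2, 99) [-0.0022, -0.0025, -0.0027] turn 
[-0.02064923 -0.19946834 -0.08830967]
```

Call:
play_rows:
  series:
    - [[0, 0, 0], 0.08, -0.4]
    - [[0, 0, 0], 0.16, -0.4]
    - [[0, 0, 0], 0.24, -0.4]

```text
time: 16.4
tool_pos: [620.1, -122.4, 98.0]
orientation: [3.055, 0.73, 0.003]
ft_force: [2.2, -1.3, -0.5]
gripper_width: 0.425
gripper_force: 20.0
```

```bash
python3 -c "
from h import *
go((619,-122.2,99));print(read_state()['moment'])"
```

```text
t 16.4 p [ 620.1 -122.4   98. ] yaw -63.1 q7 [-0.23 -0.37] F [ 2.2 -1.3 -0.5] w 39.5 gf 19.99327540397644
(619, -122.2, 99) [-0.0031, -0.0022, -0.0033] turn 
[-0.15031505 -0.4347452   0.20984768]
```

Call:
play_rows:
  series:
    - [[0, 0, 0], 0.08, -0.4]
    - [[0, 0, 0], 0.16, -0.4]
    - [[0, 0, 0], 0.24, -0.4]

```text
time: 16.77
tool_pos: [619.4, -122.7, 98.2]
orientation: [3.137, 0.148, 0.001]
ft_force: [0.5, -0.4, 0.8]
gripper_width: 0.428
gripper_force: 20.0
```

```bash
python3 -c "
from h import *
go((619,-122.2,99));print(read_state()['moment'])"
```

```text
t 16.775 p [ 619.4 -122.7   98.2] yaw -84.6 q7 [-0.28 -0.67] F [ 0.5 -0.4  0.8] w 39.8 gf 19.995927214622498
(619, -122.2, 99) [-0.0013, -0.0018, -0.0027] turn 
[-0.19505708 -0.20317594  0.60753933]
```

Call:
play_rows:
  series:
    - [[0, 0, 0], 0.06, -0.4]
    - [[0, 0, 0], 0.12, -0.4]
    - [[0, 0, 0], 0.18, -0.4]
    - [[0, 0, 0], 0.18, -0.4]

```text
time: 17.27
tool_pos: [619.1, -122.6, 98.3]
orientation: [3.128, -0.292, 0.0]
ft_force: [0.4, 0.1, 3.6]
gripper_width: 0.428
gripper_force: 20.0
```

```bash
python3 -c "
from h import *
go((619,-122.2,99));print(read_state()['moment'])
im=grab('scene','s5.png');u,v=map(int,proj(im,(619,-122,105)));print(u,v)
cv2.imwrite('pics/c5.png',cv2.resize(cv2.imread('pics/s5.png')[v-35:v+35,u-45:u+45],None,fx=8,fy=8,interpolation=2))"
```

```text
t 17.275 p [ 619.1 -122.6   98.3] yaw -100.7 q7 [-0.31 -0.91] F [0.4 0.1 3.6] w 39.8 gf 20.000702440738678
(619, -122.2, 99) [-0.0007, -0.0012, -0.0023] turn 
[0.01604651 0.16393311 0.2527774 ]
303 184
```

Call:
play_rows:
  series:
    - [[0, 0, 0], 0.08, -0.4]
    - [[0, 0, 0], 0.16, -0.4]
    - [[0, 0, 0], 0.24, -0.4]
  force: 25

```text
time: 17.7
tool_pos: [619.1, -122.3, 98.4]
orientation: [-3.016, 0.878, 0.001]
ft_force: [0.1, -0.6, 3.0]
gripper_width: 0.427
gripper_force: 25.0
```

```bash
python3 -c "
from h import *
go((619,-122.2,99));print(read_state()['moment'])"
```

```text
t 17.7 p [ 619.1 -122.3   98.4] yaw -122.4 q7 [-0.34 -1.23] F [ 0.1 -0.6  3. ] w 39.7 gf 24.99753087759018
(619, -122.2, 99) [-0.0004, -0.0003, -0.002] turn 
[-0.20725249 -0.11190964  0.72348789]
```

Call:
play_rows:
  series:
    - [[0, 0, 0], 0.05, -0.4]
    - [[0, 0, 0], 0.1, -0.4]

```text
time: 17.95
tool_pos: [619.4, -122.5, 98.4]
orientation: [2.939, -1.109, 0.001]
ft_force: [1.3, -0.6, 2.3]
gripper_width: 0.429
gripper_force: 25.0
```

```bash
python3 -c "
from h import *
go((619,-122.2,99));print(read_state()['moment'])"
```

```text
t 17.95 p [ 619.4 -122.5   98.4] yaw -131.4 q7 [-0.35 -1.36] F [ 1.3 -0.6  2.3] w 39.9 gf 24.998521506786346
(619, -122.2, 99) [-0.0017, 0.0001, -0.002] turn 
[-0.1486268  -0.04281695  0.65393098]
```

Call:
play_rows:
  series:
    - [[0, 0, 0], -0.1, -0.4]
    - [[0, 0, 0], -0.2, -0.4]
    - [[0, 0, -0.001], -0.3, -0.4]
    - [[0, 0, -0.001], -0.4, -0.4]
    - [[0, 0, -0.002], -0.5, -0.4]
    - [[0, 0, -0.002], -0.6, -0.4]
    - [[0, 0, -0.003], -0.7, -0.4]
    - [[0, 0, -0.003], -0.8, -0.4]

```text
time: 18.95
tool_pos: [619.3, -122.9, 99.2]
orientation: [3.028, 0.835, 0.002]
ft_force: [0.0, -0.8, 1.6]
gripper_width: 0.426
gripper_force: 25.0
```

Call:
play_rows:
  series:
    - [[0, 0, 0], -0.1, -0.4]
    - [[0, 0, 0], -0.2, -0.4]
    - [[0, 0, 0], -0.2, -0.4]
    - [[0, 0, 0], -0.2, -0.4]
    - [[0, 0, 0], -0.2, -0.4]

```text
time: 19.58
tool_pos: [619.4, -122.9, 99.3]
orientation: [2.864, 1.288, 0.001]
ft_force: [0.6, -1.7, 4.8]
gripper_width: 0.427
gripper_force: 25.0
```

```bash
python3 -c "
from h import *
go((619,-122.2,99));print(read_state()['moment'])
im=grab('scene','s6.png');u,v=map(int,proj(im,(619,-122,105)));k=lambda f:cv2.resize(cv2.imread(f)[v-35:v+35,u-25:u+25],(400,560),interpolation=2)
cv2.imwrite('pics/c6.png',np.hstack([k('pics/s5.png'),k('pics/s6.png')]))"
```

```text
t 19.575 p [ 619.4 -122.9   99.3] yaw -41.6 q7 [-0.19 -0.06] F [ 0.6 -1.7  4.8] w 39.7 gf 25.001167058944702
(619, -122.2, 99) [0.001, -0.0025, 0.0011] turn 
[-0.16562416 -0.03481332  0.02666269]
```

View pics/c6.png

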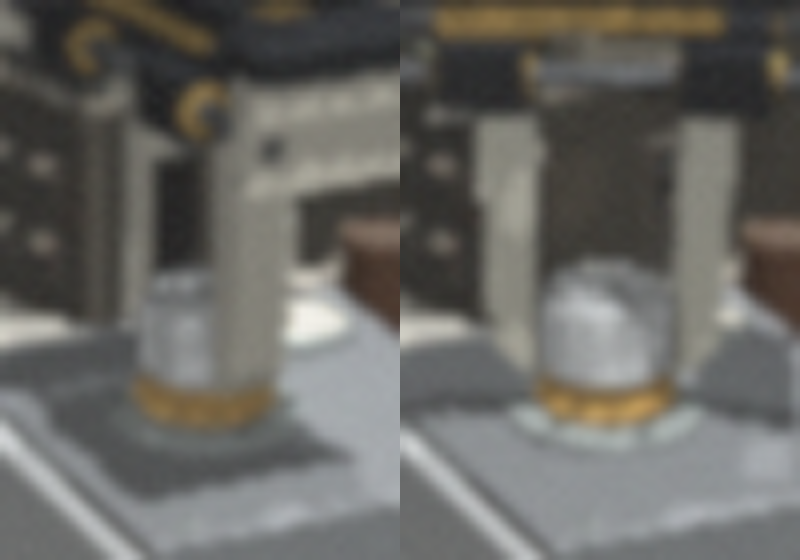

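Before/after back-off: the fingers (right view at (510,280) and (700,280)) stand squarely on either side of the cap, gripping at 25 N, turned back 90°. Hand in.

```bash
python3 -c "
from rig import r
print(r.close_job())"
```

```text
the job is handed in; nothing more can be done
None
```

The job is handed in at about 20 s of the 72 s allowed: the watch lies dial up in the drawer, the drawer is shut, and the cap was screwed down until the fingers slipped at the stop, backed off 90° and is still gripped at 25 N; no verdict was returned.

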